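# Fill the last place in a transit box and tuck the cover under its lapping flap

### The arm

A 6-joint arm with a two-finger parallel gripper is mounted at the origin on the work surface. World frame = base frame: x ahead of the robot, y to its left, z up, the work surface at z = 0. Lengths are in mm, angles in degrees, forces in N, time in s.
With the tool pointing down it reaches from about 300 to 850 mm from the base axis. Payload 4.2 kg.
Tool frame: the origin (TCP) lies midway between the tips of the shut fingers; the grasp point (between the pads) lies env.grip_depth behind it (env.grip_depth is the distance from the TCP to the grasp point, in mm); z points along the fingers, y is the direction in which the jaws open and shut (so a half turn about z gives the same grasp; the last joint's range is limited). The gripper opens to 91 mm and grips with 3 to 60 N. Pads are 32 mm wide; open, the fingers measure 118 mm over their backs; the gripper's body (76 mm by 178 mm) begins 60 mm behind the grasp point.
Start: joints at [-74.943, 18.312, 89.639, -0, 72.044, -1.146], TCP at [160.454, -552.175, 213.976] pointing down, gripper open.
Joint ranges: [-177.97, 177.97], [-48.28, 115.42], [12.27, 149.76], [-77.06, 257.06], [2.81, 150.46], [-146.56, 146.56]. Speed limits (degrees/s): [147.25, 147.25, 180, 180, 180, 180].

### API

Orientations are given as [roll, pitch, yaw] about the fixed x, y, z axes, in that order (R = Rz(yaw) Ry(pitch) Rx(roll)).
In Python, from workcell import env, cams, spotter gives the robot as it stands.
- The arm moves only by the tool apply_moves, never from a script. Its argument "plan" is a list of rows, each an object with "jaw": the closure, from 0 (fully open) to 1 (shut); "delta_pos": the shift along the tool's x, y, z in mm, a list of three; "spin": the turn about the tool's z in rad. In form: [{"jaw": jaw, "delta_pos": [dx, dy, dz], "spin": spin}, ...]. A call has exactly 8 rows; each row is the pose to reach, as a shift and turn from the pose measured when the call began, along the tool's axes at that moment; what a row does not reach only later rows make up. A row lasts 1/8 s, in which the tool goes at most 62.5 mm and 10.7 degrees, less where a joint would pass 70% of its speed; a pose out of reach is approached as far as the arm can. A call with a gripper value outside its range is refused whole. The fingers move at their own pace and stop on an object; "squeeze" is the grip in N (left out, the last holds). Time passes only in rows, so rows that repeat a pose let the fingers close, or fill a call up. It gives the time, the measured TCP pose, the force and the opening at its end, in the units of the state.
- env.state(): the state, without advancing time (a new reading comes with each control period).
- cams.grab_frame(name): name is "scene" or "top"; returns the picture (480x640x3 uint8, red, green, blue); there is no depth.
- cams.calibration(name): a dict with "camera_matrix" (3x3 intrinsics, pixels), "k1" (the pictures are not rectified: a ray, as slopes to the right and down, at radius r is drawn at 1 + k1 r^2 times it, then the intrinsics apply), "rvec" (rotation vector, rad) and "tvec" (3), from world to camera coordinates, as OpenCV has them. Camera axes: x right, y down, z forward; pixel columns grow to the right and rows downward; lengths in mm; the calibration is good to about 2 mm. A picture is of the moment at which its call begins. calibration takes no time and is no camera call.
- env.job_done(): hands the job in, once; it reports no verdict.
Trained networks look in the newest picture that a camera, given by its name, has taken for a name from the list of things; names that differ only in an ending like _2 or _b are one class to them, and where a whole thing is asked for, a point or a joint stands for the part that bears it (a point fixed in the world has none). Each returns a list of dicts, best first, with "confidence" (0 to 1); they miss things now and then, are a little off and sometimes report something else, mostly with a low value. They report only what shows in the picture. A call takes as long as a camera call.
- spotter.masks_of(camera, target): "region" (480x640 bool, what is visible of it) and "extent" ([left, top, right, bottom] in pixels, round what is visible of it).
The state is a dict: "time_s": time; "qpos": joint angles; "qvel": joint speeds; "effort": joint torques, N m; "ee_pos": TCP position; "ee_rot": TCP orientation; "force": force on the tool from outside, world axes, zero at the start; "torque": the same for the moment, N m; "gripper_width": finger opening in mm.
Only numpy, scipy, OpenCV 4.12 (cv2) and the standard library are available. Lean on these libraries where they do the work, as an engineer would, in place of code of your own. Each camera call takes 0.05 s, during which the arm holds its last target.

### The job

Take the green tube from the bench rack and stand it fully down in the empty hole of the white transit box. Then slide the blue cover board across the rim so that its plain edge goes in under the half-raised white flap without lifting the flap, and lay it flat on the rim, square with the box and flush with the end opposite the flap. Finish pressing the flap down flat onto the board and still holding it pressed there, ready for taping; leave the other tubes, the tape and the cap tray alone.

Things in the scene. Friction and masses are not known exactly. Their poses are not given: they have to be found in the camera images.
- tube_mid (a point): Centre (half-way up) of the loose green tube with grey metal ends, 40 mm diameter, 130 mm long, 0.09-0.18 kg; z along it, up. It stands in one of three holes (43 mm wide, 42 mm deep, 80 mm apart) of a 50 mm high wooden rack, 250 x 80 mm, whose length lies roughly along world x; seated there its centre is 73 mm above the bench.
- tube_white_mid (a point): Centre of the white tube standing in the same rack, same size as the green one. Not part of the job: leave it.
- tube_orange_mid (a point): Centre of the orange tube standing in the same rack, same size. Not part of the job: leave it.
- box: White open transit box fixed to the bench, 270 (x) x 200 (y) x 140 mm; walls 5 mm; the wall at its +x end is 6 mm higher and carries the flap. Origin: centre of its underside, z up; +x points roughly to world -y. Inside, five fixed green tubes stand in a grid (x = -80, 0, 80 mm; y = -45, 45 mm), tops 136 mm above the bench; the sixth place is an empty hole.
- empty_hole (a point): Centre of the mouth of the empty hole, 46 mm above the bench, at box x = -80, y = +45 mm. 44 mm wide, bevelled; its floor is 6 mm above the bench: a fully seated tube has its centre 71 mm and its top 136 mm above the bench, 4 mm below the rim. Free space beside the tube: 30 mm to the box walls, 40 mm to the neighbours.
- flap (a joint): Angle (rad) of the white flap about its hinge, along the box's y at x = +135 mm, 146 mm above the bench. 0 = level, its underside just on top of a cover lying on the rim; grows as the free edge rises; starts at 0.24 to 0.32 and stays where left (under 2 N moves it); above 0.40 counts as lifted. Flap 80 mm from hinge to free edge, 200 mm wide, 4 mm thick, yellow band on the free edge.
- flap_edge (a point): Middle of the flap's free edge, on its underside; flat it would be at box x = +55 mm, 146 mm above the bench. At the start it stands 19 to 25 mm higher.
- cover_handle (a point): Centre of the black grab bar on the blue cover: 14 mm thick (cover x), 14 mm high, 100 mm long (cover y), on two end posts, 39 mm above the board's underside, 26 mm free below it. Board 225 (x) x 200 (y) x 6 mm, loose, 0.18-0.30 kg, flat on the bench. x points from the bar to the plain edge to be tucked, 132.5 mm away; the other edge is 92.5 mm away. z up.
- cover_edge (a point): Middle of the cover's plain edge (the one to tuck), on its underside; axes as the handle's. With the board flush with the box's end opposite the flap this point is at box x = +90 mm, y = 0, so 35 mm of the board is under the flap; lying on the rim it is 140 mm above the bench.
- cover: The blue cover board as a whole; origin at the centre of its underside, axes as for its handle.
- tape: Roll of brown packing tape, 100 mm diameter, 48 mm high, lying flat. Leave it.
- cap_tray: Grey open tray, 120 x 160 x 35 mm, with steel end caps. Leave it.

How it is judged:
By the outcome, as a careful person would: the job done as asked, in the order asked, and still so for the second after the job is handed in, while the arm keeps its last pose, push and grip.
It also fails if it takes over 69 s, if anything falls off the work surface, if the arm or the gripper's body presses on something with over 40 N, if the wrist force passes 120 N, or if a joint passes its speed limit or range.

## Working session

There is one attempt and no reset: what is moved stays moved. The work goes in short steps, Python scripts to look and compute and a tool call to move; the robot and the scene stay as the last step left them, time stands still between calls to the robot, and variables do not carry over. Pictures are saved under pics/ and viewed, and the job is handed in when it is done.

Besides the shell and the picture viewer there is one more tool, called after "Request:" as name(argument=value, ...) on one line, values as JSON. apply_moves: Moves the arm, as the interface text tells. Its arguments: {"type":"object","properties":{"plan":{"type":"array"},"squeeze":{"type":"number"}},"required":["plan"]}

```bash
ls; mkdir -p pics; python3 - <<'E'
from workcell import env,cams,spotter
import cv2
print(env.grip_depth, env.state())
for n in("scene","top"):
    im=cams.grab_frame(n); cv2.imwrite(f"pics/{n}0.png",im[:,:,::-1]); print(n,cams.calibration(n))
E
```

```text
pics
18.8 {'time_s': 0.0, 'qpos': array([-7.49440059e+01,  1.83496736e+01,  8.97069464e+01,  2.92850690e-04,
        7.20451317e+01, -1.14579290e+00]), 'qvel': array([-0.04140628,  0.02653377,  0.0241592 , -0.04623739, -0.07097124,
        0.04321366]), 'effort': array([-5.03219017e-04, -4.12461197e+01, -2.31969023e+01,  7.25907320e-02,
        4.53827390e-02, -1.20651425e-04]), 'ee_pos': array([ 160.30521963, -551.65959746,  213.13636196]), 'ee_rot': array([-1.79898274e+02, -2.31305157e-03,  1.62016944e+01]), 'force': array([0.05842873, 0.16475372, 0.12352069]), 'torque': array([-0.07824773,  0.04323807,  0.05161188]), 'gripper_width': 91.05736632551314}
scene {'camera_matrix': array([[471.55014831,   0.        , 314.17778406],
       [  0.        , 471.55014831, 237.05522423],
       [  0.        ,   0.        ,   1.        ]]), 'k1': -0.07298197973182569, 'rvec': array([ 0.69387024,  2.57822654, -1.20887807]), 'tvec': array([ 513.85751174, -111.00467104, 1248.27870327])}
top {'camera_matrix': array([[562.39803587,   0.        , 316.25071172],
       [  0.        , 562.39803587, 247.28708004],
       [  0.        ,   0.        ,   1.        ]]), 'k1': -0.14668197694613413, 'rvec': array([ 2.13660596, -2.17734655,  0.12328406]), 'tvec': array([  20.21097802,  591.72387365, 1204.73185673])}
```

View pics/scene0.png

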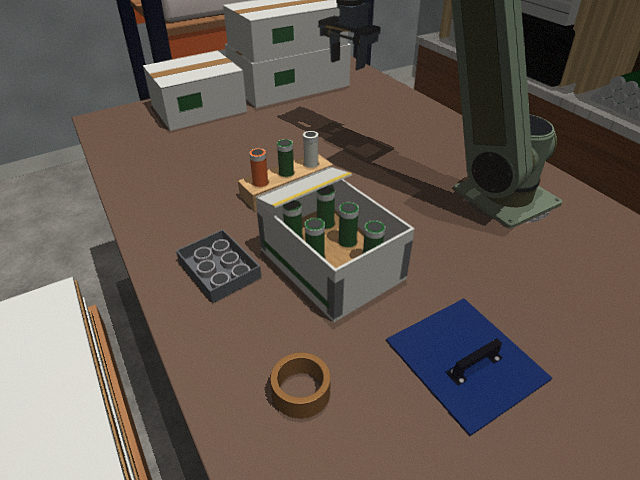

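View pics/top0.png

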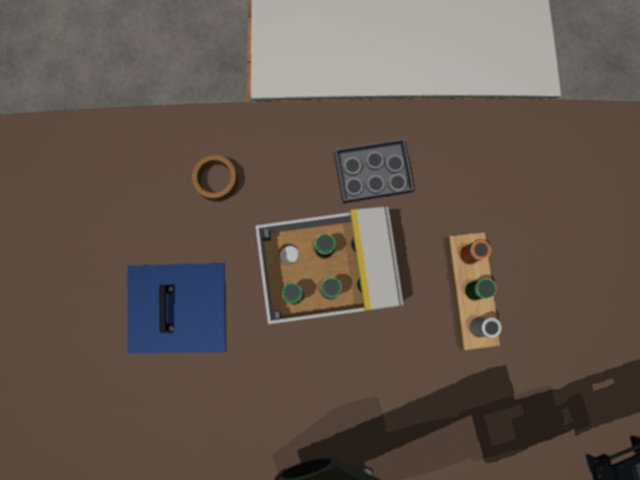

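```bash
cat > h.py <<'E'
import numpy as np,cv2
from workcell import env,cams,spotter
def cal(n):
    c=cams.calibration(n); return np.array(c['camera_matrix']),np.array([c['k1'],0,0,0,0.]),np.array(c['rvec']),np.array(c['tvec'])
def ray(n,uv):
    K,d,r,t=cal(n); R=cv2.Rodrigues(r)[0]
    p=cv2.undistortPoints(np.array(uv,float).reshape(-1,1,2),K,d).reshape(-1,2)
    D=np.c_[p,np.ones(len(p))]@R
    return -R.T@t,D
def atz(n,uv,z):
    c,D=ray(n,uv); return c+D*((z-c[2])/D[:,2])[:,None]
def proj(n,P):
    K,d,r,t=cal(n); return cv2.projectPoints(np.array(P,float).reshape(-1,1,3),r,t,K,d)[0].reshape(-1,2)
def crop(n,im,x0,y0,x1,y1,s,name):
    cv2.imwrite(f"pics/{name}.png",cv2.resize(im[y0:y1,x0:x1,::-1],None,fx=s,fy=s,interpolation=cv2.INTER_CUBIC))
E
python3 - <<'E'
from h import *
im=cv2.imread("pics/top0.png")[:,:,::-1]
crop("top",im,245,195,415,335,4.5,"c_box"); crop("top",im,440,225,510,355,4.5,"c_rack"); crop("top",im,115,250,240,365,5,"c_cov")
np.save("top0.npy",im)
cams.grab_frame("top")
for t in("box","flap","cover","cover_handle","tube_mid","empty_hole"):
    for m in spotter.masks_of("top",t)[:2]:
        r=m['region']; q=cv2.minAreaRect(np.argwhere(r)[:,::-1].astype(np.float32))
        print(t,m['confidence'],m['extent'],r.sum(),np.argwhere(r).mean(0)[::-1],cv2.boxPoints(q).round(1).tolist(), q[2])
E
```

```text
box 0.7 [254.0, 206.4, 401.5, 325.2] 13540 [328.42644018 265.25243722] [[253.1999969482422, 223.3000030517578], [388.70001220703125, 204.60000610351562], [402.6000061035156, 305.70001220703125], [267.20001220703125, 324.3999938964844]] 82.14668273925781
flap 0.63 [352.2, 205.9, 404.1, 312.8] 3888 [376.2343107 257.5779321] [[349.70001220703125, 209.60000610351562], [389.0, 204.10000610351562], [403.20001220703125, 305.0], [363.8999938964844, 310.6000061035156]] 81.98291015625
cover 0.72 [124.0, 261.9, 226.1, 352.4] 8620 [175.84164733 308.34663573] [[125.19999694824219, 265.1000061035156], [224.1999969482422, 262.8999938964844], [226.1999969482422, 352.6000061035156], [127.19999694824219, 354.79998779296875]] 88.72696685791016
cover_handle 0.85 [126.2, 262.0, 226.8, 353.3] 8736 [175.55231227 308.27506868] [[126.0, 263.0], [225.0, 263.0], [225.0, 353.0], [126.0, 353.0]] 90.0
tube_mid 0.85 [466.2, 274.4, 496.2, 300.7] 541 [480.20147874 288.81700555] [[463.79998779296875, 279.8999938964844], [494.20001220703125, 276.8999938964844], [496.20001220703125, 297.1000061035156], [465.79998779296875, 300.1000061035156]] 84.2894058227539
empty_hole 0.9 [253.5, 208.1, 401.0, 324.6] 13345 [328.87635819 265.27785688] [[253.8000030517578, 223.10000610351562], [389.5, 205.0], [402.8999938964844, 305.79998779296875], [267.29998779296875, 323.8999938964844]] 82.40535736083984
empty_hole 0.63 [127.4, 261.6, 222.8, 353.8] 8508 [175.59814292 308.56123648] [[125.69999694824219, 264.8999938964844], [223.6999969482422, 263.3999938964844], [225.10000610351562, 351.79998779296875], [127.0999984741211, 353.3999938964844]] 89.10482788085938
```

View pics/c_box.png

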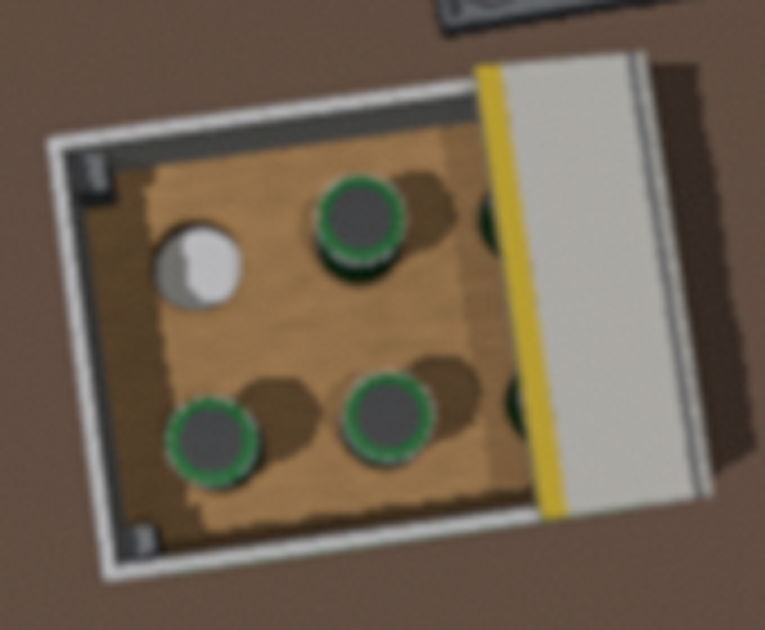

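View pics/c_rack.png

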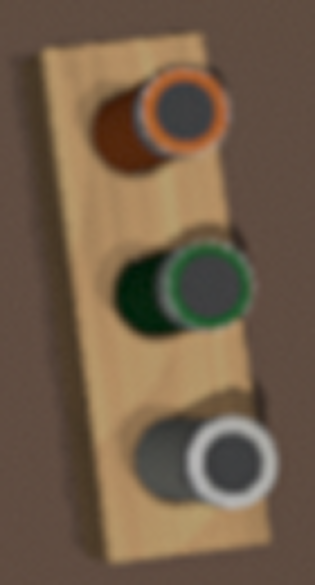

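View pics/c_cov.png

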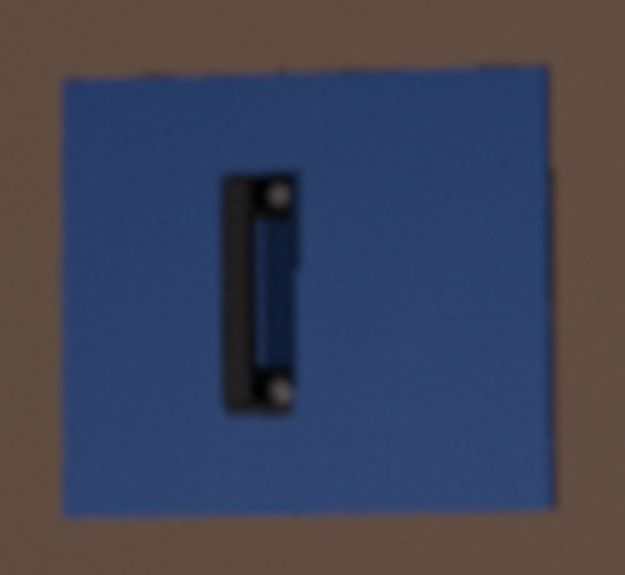

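```bash
cat >> h.py <<'E'
from scipy.optimize import least_squares
def unc(p,x0,y0,s): p=np.array(p,float); return (p+.5)/s-.5+[x0,y0]
def T(q,P):
    P=np.array(P,float); a=np.radians(q[2]); c,s=np.cos(a),np.sin(a)
    return np.c_[q[0]+c*P[:,0]-s*P[:,1], q[1]+s*P[:,0]+c*P[:,1], P[:,2]]
def fit(n,uv,P,q0):
    f=lambda q:(proj(n,T(q,P))-uv).ravel()
    r=least_squares(f,q0,x_scale=[10,10,1]); return r.x,f(r.x).reshape(-1,2)
E
python3 - <<'E'
from h import *
np.set_printoptions(precision=2,suppress=True)
uv=unc([[46,138],[105,580],[360,218],[213,441],[388,416],[199,266],[647,52],[712,495]],245,195,4.5)
# box +y: +x->world -y so +y-> world +x (image up)
P=[[-135,100,140],[-135,-100,140],[0,45,136],[-80,-45,136],[0,-45,136],[-80,45,46],[135,100,146],[135,-100,146]]
q,r=fit("top",uv,P,[500,0,-90]);print("box",q);print(r.round(2).tolist())
print("hole",T(q,[[-80,45,46]]))
uv=unc([[63,77],[548,66],[553,509],[63,516],[238,291]],115,250,5)
# cover +x image right, +y image up; origin at centre
P=[[-112.5,100,6],[112.5,100,6],[112.5,-100,6],[-112.5,-100,6],[-20,0,46]]
c,r=fit("top",uv,P,[500,200,-90]);print("cover",c);print(r.round(2).tolist()); print("handle",T(c,[[-20,0,39]]))
uv=unc([[182,110],[207,286],[232,461]],440,225,4.5)
print("tubes",atz("top",uv,138))
uv=unc([[43,48],[203,34],[270,543],[108,562]],440,225,4.5)
k,r=fit("top",uv,[[125,40,50],[125,-40,50],[-125,-40,50],[-125,40,50]],[500,-300,0]);print("rack",k);print(r.round(2).tolist());print(T(k,[[80,0,138],[0,0,138],[-80,0,138]]))
E
```

```text
box [543.58 -14.88 -83.14]
[[0.73, 0.06], [0.26, 0.02], [0.49, -0.03], [-0.04, -0.09], [0.51, -0.03], [-0.36, -0.43], [-1.19, 0.48], [-0.42, 0.02]]
hole [[578.7   69.93  46.  ]]
cover [464.   329.71 -89.52]
[[0.24, -0.03], [-0.01, -0.31], [0.1, 0.28], [0.05, 0.09], [-0.37, -0.03]]
handle [[463.83 349.71  39.  ]]
tubes [[ 569.57 -325.96  138.  ]
 [ 489.5  -333.5   138.  ]
 [ 410.67 -341.51  138.  ]]
rack [ 489.4  -334.82    4.86]
[[0.23, 0.29], [-0.1, -0.26], [-0.21, -0.11], [0.07, 0.07]]
[[ 569.11 -328.05  138.  ]
 [ 489.4  -334.82  138.  ]
 [ 409.69 -341.59  138.  ]]
```

```bash
python3 - <<'E'
from h import *
im=cv2.imread("pics/scene0.png")
b=[543.58,-14.88,-83.14];c=[464,329.71,-89.52];k=[489.4,-334.82,4.86]
s=4
def dr(P,col):
    for u in proj("scene",P): cv2.drawMarker(big,tuple(int(round(v)) for v in (u-o+.5)*s-.5),col,cv2.MARKER_CROSS,14,1)
def mk(x0,y0,x1,y1,name):
    global big,o
    o=np.array([x0,y0]); big=cv2.resize(im[y0:y1,x0:x1],None,fx=s,fy=s,interpolation=cv2.INTER_CUBIC)
    dr(T(b,[[-135,100,140],[-135,-100,140],[0,45,136],[-80,-45,136],[0,-45,136],[80,45,136],[80,-45,136],[135,100,146],[135,-100,146],[-135,100,0],[-135,-100,0]]),(0,0,255))
    for a,cc in((.24,(255,255,0)),(.32,(255,0,255))): dr(T(b,[[135-80*np.cos(a),y,146+80*np.sin(a)] for y in(-100,100)]),cc)
    dr(T(c,[[-112.5,100,6],[112.5,100,6],[112.5,-100,6],[-112.5,-100,6],[-20,50,46],[-20,-50,46]]),(0,255,255))
    dr(T(k,[[80,0,138],[0,0,138],[-80,0,138],[125,40,50]]),(255,0,255))
    cv2.imwrite(f"pics/{name}.png",big)
mk(230,125,420,270,"s_box");mk(375,290,560,435,"s_cov")
E
```

```text
(no output)
```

View pics/s_box.png

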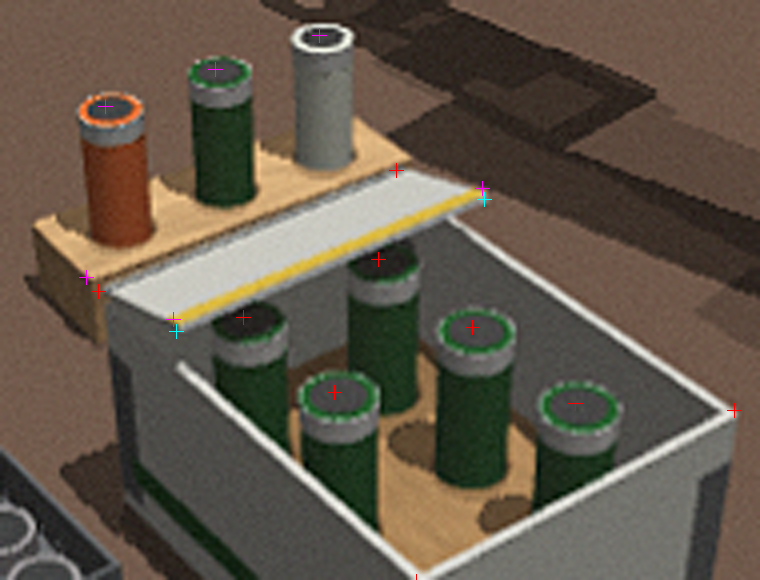

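View pics/s_cov.png

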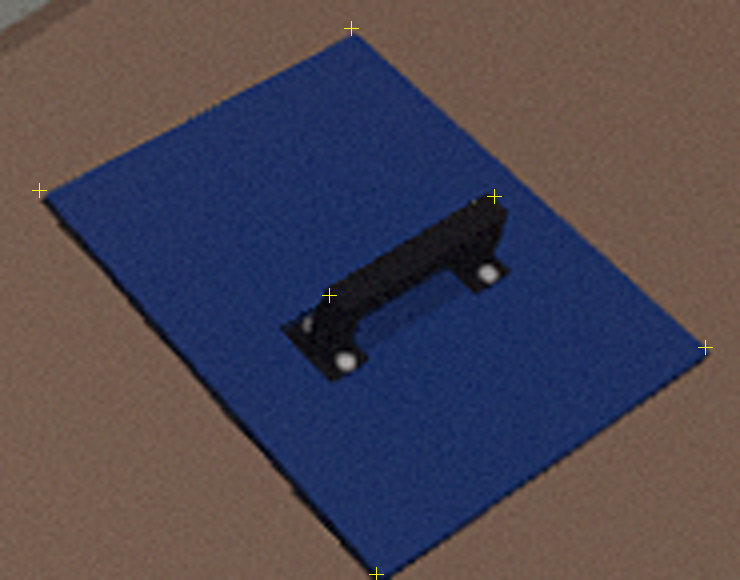

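```bash
cat >> h.py <<'E'
from scipy.spatial.transform import Rotation as Ro
np.set_printoptions(precision=2,suppress=True)
def rel(targets,yaw=None,s=None):
    """tool-frame deltas to world TCP targets, spin in rad"""
    s=s or env.state(); R=Ro.from_euler('xyz',s['ee_rot'],degrees=True)
    print("t",round(s['time_s'],2),"p",s['ee_pos'],"rot",s['ee_rot'],"F",s['force'],"w",round(s['gripper_width'],1))
    for t in targets: print(t,"->",R.inv().apply(np.array(t)-s['ee_pos']))
    if yaw is not None:
        d=(s['ee_rot'][2]-yaw+180)%360-180; print("spin",np.radians(d))
E
python3 -c "
from h import *
rel([[489.5,-334,200],[489.5,-334,110]],4.9)"
```

```text
t 0.45 p [ 160.46 -552.11  213.91] rot [-180.     -0.     16.21] F [-1.19 -0.05 -0.11] w 91.3
[489.5, -334, 200] -> [ 376.84 -117.61   13.93]
[489.5, -334, 110] -> [ 376.84 -117.61  103.93]
spin 0.19732935842024044
```

Request:
apply_moves(plan=[{"jaw": 0, "delta_pos": [50, -16, 2], "spin": 0.05}, {"jaw": 0, "delta_pos": [105, -33, 4], "spin": 0.1}, {"jaw": 0, "delta_pos": [160, -50, 6], "spin": 0.15}, {"jaw": 0, "delta_pos": [215, -67, 8], "spin": 0.197}, {"jaw": 0, "delta_pos": [270, -84, 10], "spin": 0.197}, {"jaw": 0, "delta_pos": [325, -101, 12], "spin": 0.197}, {"jaw": 0, "delta_pos": [377, -118, 14], "spin": 0.197}, {"jaw": 0, "delta_pos": [377, -118, 14], "spin": 0.197}], squeeze=25)

```text
time_s: 1.45
ee_pos: [492.2, -331.3, 199.4]
ee_rot: [-180.0, -0.0, 5.2]
force: [-0.7, 0.5, -0.2]
gripper_width: 91.0
```

```bash
python3 -c "
from h import *
rel([[489.5,-334,90]],4.9)"
```

```text
t 1.45 p [ 492.19 -331.29  199.44] rot [-179.96   -0.03    5.2 ] F [-0.7   0.5  -0.22] w 91.0
[489.5, -334, 90] -> [ -2.97   2.53 109.44]
spin 0.005275755404547715
```

Request:
apply_moves(plan=[{"jaw": 0, "delta_pos": [-3, 2.5, 20], "spin": 0.005}, {"jaw": 0, "delta_pos": [-3, 2.5, 50], "spin": 0.005}, {"jaw": 0, "delta_pos": [-3, 2.5, 80], "spin": 0.005}, {"jaw": 0, "delta_pos": [-3, 2.5, 100], "spin": 0.005}, {"jaw": 0, "delta_pos": [-3, 2.5, 109], "spin": 0.005}, {"jaw": 0, "delta_pos": [-3, 2.5, 109], "spin": 0.005}, {"jaw": 0.7, "delta_pos": [-3, 2.5, 109], "spin": 0.005}, {"jaw": 0.7, "delta_pos": [-3, 2.5, 109], "spin": 0.005}])

```text
time_s: 2.45
ee_pos: [489.9, -334.3, 91.4]
ee_rot: [180.0, -0.1, 4.9]
force: [-0.4, -0.6, -0.3]
gripper_width: 74.4
```

```bash
python3 -c "
from h import *
rel([[489.5,-334,90]],4.9)"
```

```text
t 2.45 p [ 489.91 -334.35   91.41] rot [179.97  -0.11   4.92] F [-0.42 -0.6  -0.27] w 74.4
[489.5, -334, 90] -> [-0.38 -0.38  1.41]
spin 0.0002755815116058785
```

Request:
apply_moves(plan=[{"jaw": 1, "delta_pos": [0, 0, 1], "spin": 0}, {"jaw": 1, "delta_pos": [0, 0, 1], "spin": 0}, {"jaw": 1, "delta_pos": [0, 0, 1], "spin": 0}, {"jaw": 1, "delta_pos": [0, 0, 1], "spin": 0}, {"jaw": 1, "delta_pos": [0, 0, 1], "spin": 0}, {"jaw": 1, "delta_pos": [0, 0, 1], "spin": 0}, {"jaw": 1, "delta_pos": [0, 0, 1], "spin": 0}, {"jaw": 1, "delta_pos": [0, 0, 1], "spin": 0}])

```text
time_s: 3.45
ee_pos: [489.9, -334.3, 90.4]
ee_rot: [180.0, -0.1, 4.9]
force: [0.1, -0.1, 0.3]
gripper_width: 39.7
```

```bash
python3 -c "
from h import *
rel([[489.5,-334,260]],4.9)"
```

```text
t 3.45 p [ 489.89 -334.33   90.39] rot [179.98  -0.1    4.91] F [ 0.07 -0.06  0.27] w 39.7
[489.5, -334, 260] -> [  -0.05   -0.29 -169.62]
spin 0.00022461810739457842
```

Request:
apply_moves(plan=[{"jaw": 1, "delta_pos": [0, 0, -15], "spin": 0}, {"jaw": 1, "delta_pos": [0, 0, -40], "spin": 0}, {"jaw": 1, "delta_pos": [0, 0, -70], "spin": 0}, {"jaw": 1, "delta_pos": [0, 0, -105], "spin": 0}, {"jaw": 1, "delta_pos": [0, 0, -140], "spin": 0}, {"jaw": 1, "delta_pos": [0, 0, -170], "spin": 0}, {"jaw": 1, "delta_pos": [0, 0, -185], "spin": 0}, {"jaw": 1, "delta_pos": [0, 0, -185], "spin": 0}])

```text
time_s: 4.45
ee_pos: [489.8, -334.5, 276.5]
ee_rot: [179.9, -0.2, 4.9]
force: [-0.9, 0.3, -0.8]
gripper_width: 39.3
```

```bash
python3 -c "
from h import *
im=cams.grab_frame('scene');cv2.imwrite('pics/s1.png',im[:,:,::-1])
rel([[578.7,69.9,270]],6.86)"
```

```text
t 4.5 p [ 489.3  -334.12  275.06] rot [180.    -0.08   4.91] F [-1.08  0.28 -2.26] w 39.5
[578.7, 69.9, 270] -> [ 123.67 -394.88    5.21]
spin -0.033966128595087866
```

View pics/s1.png

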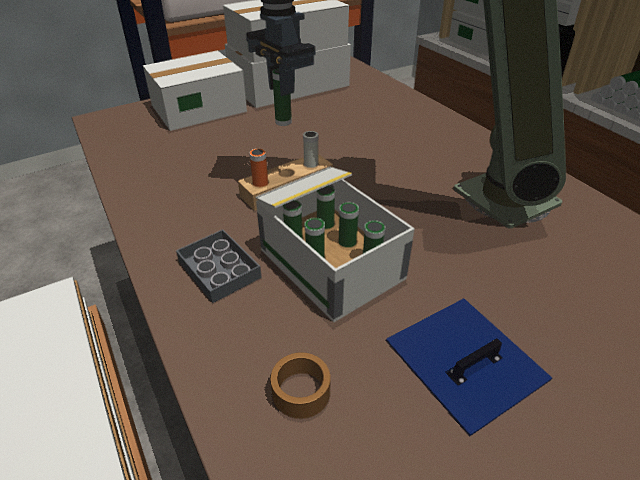

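The green tube hangs upright in the gripper (bottom at px 283,122), and the rack and the box flap are undisturbed. I'll move over the hole.

Request:
apply_moves(plan=[{"jaw": 1, "delta_pos": [15, -50, 5], "spin": -0.034}, {"jaw": 1, "delta_pos": [34, -108, 5], "spin": -0.034}, {"jaw": 1, "delta_pos": [53, -168, 5], "spin": -0.034}, {"jaw": 1, "delta_pos": [72, -228, 5], "spin": -0.034}, {"jaw": 1, "delta_pos": [90, -288, 5], "spin": -0.034}, {"jaw": 1, "delta_pos": [108, -345, 5], "spin": -0.034}, {"jaw": 1, "delta_pos": [124, -395, 5], "spin": -0.034}, {"jaw": 1, "delta_pos": [124, -395, 5], "spin": -0.034}])

```text
time_s: 5.5
ee_pos: [578.6, 73.4, 267.9]
ee_rot: [-180.0, 0.1, 7.2]
force: [-0.7, 0.2, -0.5]
gripper_width: 39.5
```

```bash
python3 -c "
from h import *
for n in('scene','top'):
  im=cams.grab_frame(n);np.save(n+'2.npy',im)
  s=env.state()
  if n=='scene': crop(n,im,300,100,420,300,3,'s2')
  else: crop(n,im,215,180,345,330,4,'t2')
rel([[578.7,69.9,140]],6.86)"
```

```text
t 5.6 p [578.28  70.1  268.53] rot [179.95   0.12   6.93] F [ 0.93 -0.86 -1.51] w 39.3
[578.7, 69.9, 140] -> [  0.66   0.15 128.53]
spin 0.0012342819495713005
```

View pics/s2.png

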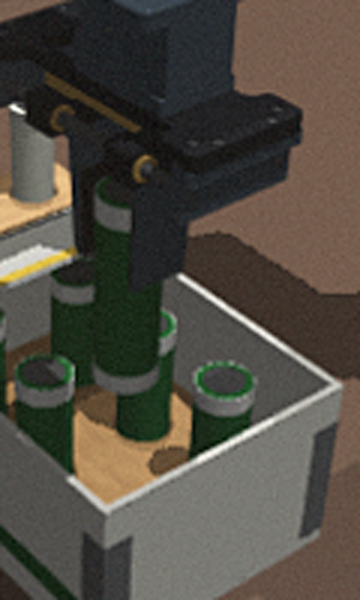

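View pics/t2.png

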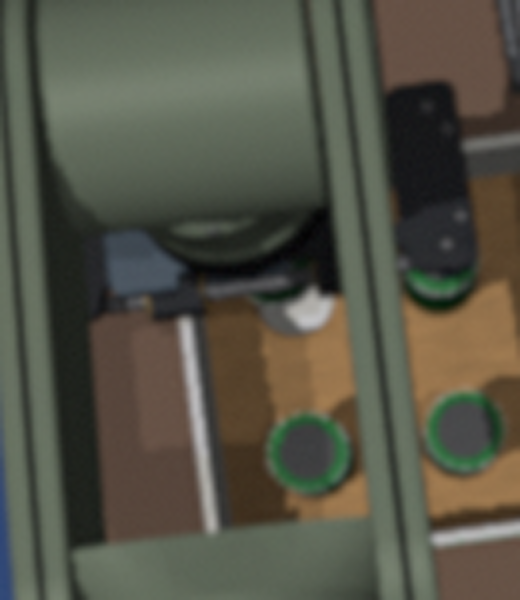

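```bash
python3 -c "
from h import *
im=np.load('scene2.npy');s=5;o=np.array([325,150]);big=cv2.resize(im[150:270,325:425,::-1],None,fx=s,fy=s,interpolation=cv2.INTER_CUBIC)
a=np.linspace(0,2*np.pi,60)
def cir(c,z,r,col):
  u=proj('scene',np.c_[c[0]+r*np.cos(a),c[1]+r*np.sin(a),0*a+z]); cv2.polylines(big,[np.round((u-o+.5)*s-.5).astype(int)],True,col,1)
cir([578.28,70.1],186,20,(0,0,255));cir([578.28,70.1],316,20,(0,0,255))
b=[543.58,-14.88,-83.14]
for P in([-80,-45,136],[0,45,136],[0,-45,136]):
  t=T(b,[P])[0]; cir(t,136,20,(0,255,255))
cv2.imwrite('pics/o2.png',big)"
```

```text
(no output)
```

View pics/o2.png

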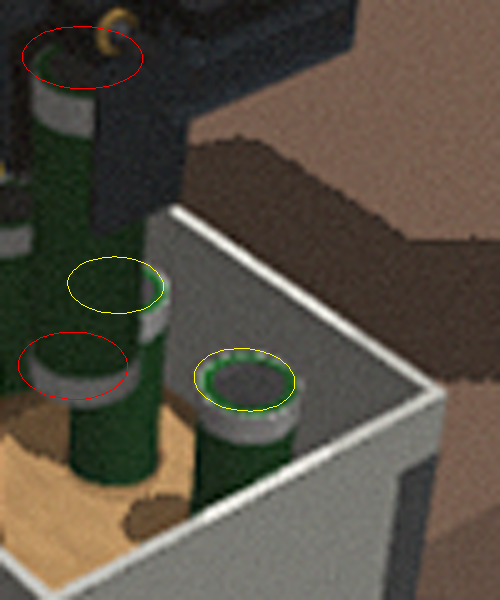

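```bash
python3 -c "
from h import *
P=np.array([578.3,70.1,186.]);p=proj('scene',[P,P+[1,0,0],P+[0,1,0],P+[0,0,1]])
J=(p[1:3]-p[0]).T;print(p,J,(p[3]-p[0]))
print(np.linalg.solve(J,[1.1,.8]),np.linalg.solve(J,[2.2,1.6]),np.linalg.solve(J,[1.1,.8]))
for n in('scene','top'): print(ray(n,[[320,240]]))
"
```

```text
[[339.1  222.52]
 [338.64 222.69]
 [339.39 222.81]
 [339.11 222.09]] [[-0.46  0.29]
 [ 0.17  0.29]] [ 0.01 -0.43]
[-0.47  3.03] [-0.94  6.06] [-0.47  3.03]
(array([952.43, 639.36, 720.19]), array([[-0.39, -0.66, -0.65]]))
(array([ 443.83,    3.58, 1266.86]), array([[ 0.13, -0.  , -0.99]]))
```

Request:
apply_moves(plan=[{"jaw": 1, "delta_pos": [0.7, 0, 15], "spin": 0}, {"jaw": 1, "delta_pos": [0.7, 0, 45], "spin": 0}, {"jaw": 1, "delta_pos": [0.7, 0, 80], "spin": 0}, {"jaw": 1, "delta_pos": [0.7, 0, 110], "spin": 0}, {"jaw": 1, "delta_pos": [0.7, 0, 125], "spin": 0}, {"jaw": 1, "delta_pos": [0.7, 0, 129], "spin": 0}, {"jaw": 1, "delta_pos": [0.7, 0, 129], "spin": 0}, {"jaw": 1, "delta_pos": [0.7, 0, 129], "spin": 0}])

```text
time_s: 6.6
ee_pos: [579.5, 70.0, 140.7]
ee_rot: [180.0, -0.0, 6.9]
force: [-0.5, 0.2, -1.7]
gripper_width: 39.5
```

```bash
python3 -c "
from h import *
im=cams.grab_frame('scene')
s=env.state()['ee_pos'];print(s)
s_=5;o=np.array([315,150]);big=cv2.resize(im[150:290,315:425,::-1],None,fx=s_,fy=s_,interpolation=cv2.INTER_CUBIC)
a=np.linspace(0,2*np.pi,60)
def cir(c,z,r,col):
  u=proj('scene',np.c_[c[0]+r*np.cos(a),c[1]+r*np.sin(a),0*a+z]); cv2.polylines(big,[np.round((u-o+.5)*s_-.5).astype(int)],True,col,1)
cir(s,s[2]+47.6,20,(0,0,255))
b=[543.58,-14.88,-83.14]
for P in([-80,-45,136],[0,45,136],[0,-45,136]):
  t=T(b,[P])[0]; cir(t,136,20,(0,255,255))
cv2.imwrite('pics/o3.png',big)
rel([[578.7,69.9,88.4]],6.86)"
```

```text
[579.4   70.12 140.63]
t 6.65 p [579.4   70.12 140.63] rot [179.95  -0.01   6.93] F [-0.19 -0.98 -1.19] w 39.6
[578.7, 69.9, 88.4] -> [-0.72  0.09 52.23]
spin 0.0012911541095954816
```

View pics/o3.png

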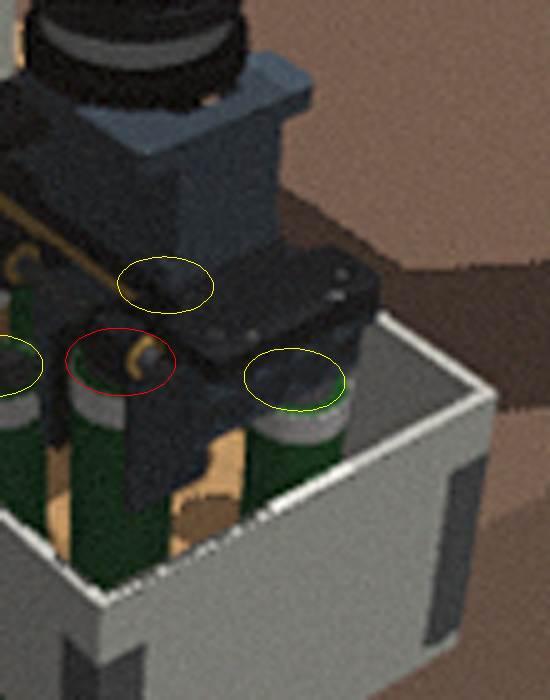

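Request:
apply_moves(plan=[{"jaw": 1, "delta_pos": [-0.5, 0, 5], "spin": 0}, {"jaw": 1, "delta_pos": [-0.5, 0, 10], "spin": 0}, {"jaw": 1, "delta_pos": [-0.5, 0, 13], "spin": 0}, {"jaw": 1, "delta_pos": [-0.5, 0, 16], "spin": 0}, {"jaw": 1, "delta_pos": [-0.5, 0, 19], "spin": 0}, {"jaw": 1, "delta_pos": [-0.5, 0, 21], "spin": 0}, {"jaw": 1, "delta_pos": [-0.5, 0, 23], "spin": 0}, {"jaw": 1, "delta_pos": [-0.5, 0, 25], "spin": 0}])

```text
time_s: 7.65
ee_pos: [578.9, 70.0, 115.5]
ee_rot: [180.0, -0.0, 6.9]
force: [0.1, -0.2, -0.7]
gripper_width: 39.0
```

```bash
python3 -c "
from h import *
rel([[578.7,69.9,88.4]],6.86)"
```

```text
t 7.65 p [578.94  70.03 115.54] rot [179.95  -0.01   6.93] F [ 0.13 -0.16 -0.73] w 39.0
[578.7, 69.9, 88.4] -> [-0.25  0.07 27.14]
spin 0.001254334174634998
```

Inside the mouth (bottom about 33 mm above the bench) with no force. I'll continue down.

Request:
apply_moves(plan=[{"jaw": 1, "delta_pos": [-0.2, 0, 6], "spin": 0}, {"jaw": 1, "delta_pos": [-0.2, 0, 12], "spin": 0}, {"jaw": 1, "delta_pos": [-0.2, 0, 17], "spin": 0}, {"jaw": 1, "delta_pos": [-0.2, 0, 21], "spin": 0}, {"jaw": 1, "delta_pos": [-0.2, 0, 24], "spin": 0}, {"jaw": 1, "delta_pos": [-0.2, 0, 26], "spin": 0}, {"jaw": 1, "delta_pos": [-0.2, 0, 27.5], "spin": 0}, {"jaw": 1, "delta_pos": [-0.2, 0, 28], "spin": 0}])

```text
time_s: 8.65
ee_pos: [578.9, 70.0, 88.4]
ee_rot: [180.0, -0.1, 6.9]
force: [-1.7, 0.4, 6.1]
gripper_width: 39.5
```

```bash
python3 -c "
from h import *
rel([[578.7,69.9,88.4]],6.86)"
```

```text
t 8.65 p [578.94  70.01  88.38] rot [179.95  -0.05   6.93] F [-1.71  0.37  6.1 ] w 39.5
[578.7, 69.9, 88.4] -> [-0.25  0.08 -0.02]
spin 0.0011832189360888507
```

Request:
apply_moves(plan=[{"jaw": 0.35, "delta_pos": [0, 0, 0], "spin": 0}, {"jaw": 0.35, "delta_pos": [0, 0, 0], "spin": 0}, {"jaw": 0.35, "delta_pos": [0, 0, 0], "spin": 0}, {"jaw": 0.35, "delta_pos": [0, 0, -10], "spin": 0}, {"jaw": 0.35, "delta_pos": [0, 0, -40], "spin": 0}, {"jaw": 0.35, "delta_pos": [0, 0, -80], "spin": 0}, {"jaw": 0.35, "delta_pos": [0, 0, -120], "spin": 0}, {"jaw": 0, "delta_pos": [0, 0, -150], "spin": 0}])

```text
time_s: 9.65
ee_pos: [579.2, 70.2, 241.1]
ee_rot: [179.9, -0.2, 6.9]
force: [0.1, -1.1, 0.2]
gripper_width: 66.5
```

```bash
python3 -c "
from h import *
im=cams.grab_frame('scene');crop('scene',im,240,90,440,330,2.5,'s4')
rel([[463.8,349.7,150],[463.8,349.7,21]],.5)"
```

```text
t 9.7 p [581.14  70.38 245.15] rot [179.94  -0.64   6.93] F [ 1.65 -0.52  2.54] w 70.7
[463.8, 349.7, 150] -> [ -83.83 -291.54   93.92]
[463.8, 349.7, 21] -> [ -85.27 -291.67  222.91]
spin 0.11226659839496657
```

View pics/s4.png

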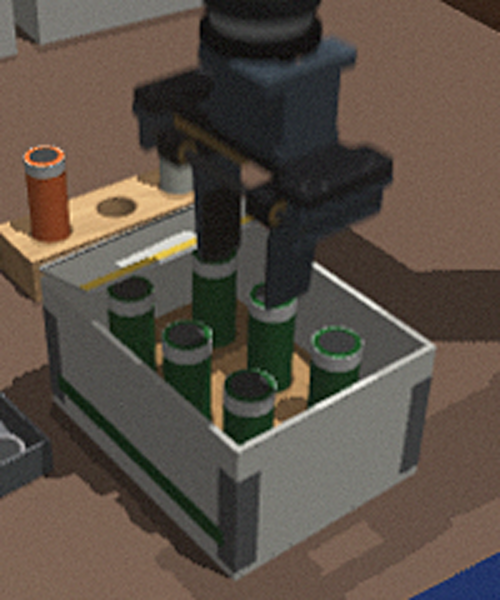

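The sixth tube stands in the hole, its top (crop 250,385) level with its neighbours. Next I'll go over the cover handle.

Request:
apply_moves(plan=[{"jaw": 0.2, "delta_pos": [-14, -50, 5], "spin": 0.04}, {"jaw": 0.3, "delta_pos": [-31, -108, 20], "spin": 0.112}, {"jaw": 0.4, "delta_pos": [-48, -168, 40], "spin": 0.112}, {"jaw": 0.5, "delta_pos": [-64, -225, 60], "spin": 0.112}, {"jaw": 0.5, "delta_pos": [-77, -268, 80], "spin": 0.112}, {"jaw": 0.5, "delta_pos": [-84, -291, 94], "spin": 0.112}, {"jaw": 0.5, "delta_pos": [-84, -291, 94], "spin": 0.112}, {"jaw": 0.5, "delta_pos": [-84, -291, 94], "spin": 0.112}])

```text
time_s: 10.7
ee_pos: [464.3, 348.7, 150.5]
ee_rot: [-180.0, -0.7, 0.5]
force: [-0.4, -0.7, 0.4]
gripper_width: 45.6
```

```bash
python3 -c "
from h import *
im=cams.grab_frame('top');np.save('top5.npy',im)
crop('top',im,245,195,415,335,4.5,'t5')
rel([[463.8,349.7,21]],.5)"
```

```text
t 10.75 p [464.5  348.51 150.67] rot [-179.96   -0.72    0.46] F [-0.62  0.04  0.01] w 45.8
[463.8, 349.7, 21] -> [ -2.31  -1.12 129.65]
spin -0.0006568032534243911
```

View pics/t5.png

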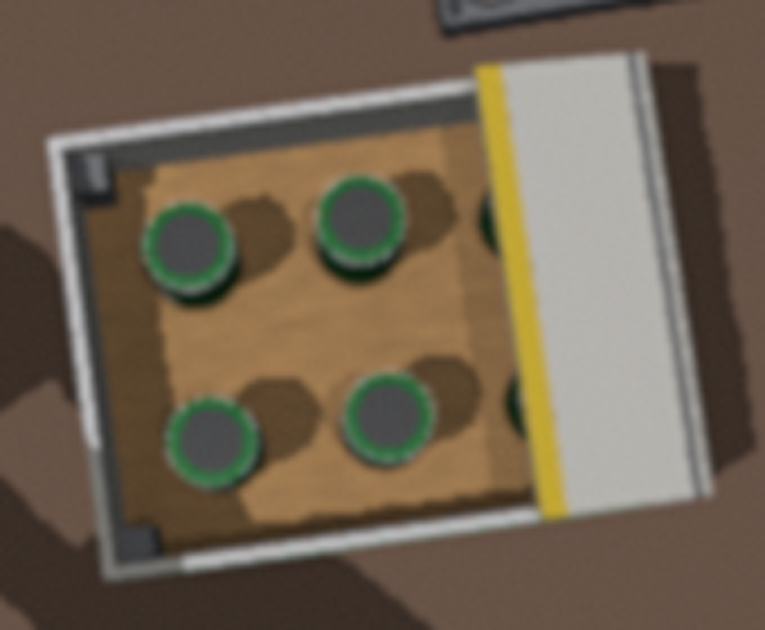

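Request:
apply_moves(plan=[{"jaw": 0.5, "delta_pos": [-1, -1, 20], "spin": 0}, {"jaw": 0.5, "delta_pos": [-1, -1, 50], "spin": 0}, {"jaw": 0.5, "delta_pos": [-1.5, -1, 85], "spin": 0}, {"jaw": 0.5, "delta_pos": [-2, -1, 115], "spin": 0}, {"jaw": 0.5, "delta_pos": [-2.3, -1, 127], "spin": 0}, {"jaw": 0.5, "delta_pos": [-2.3, -1, 129.5], "spin": 0}, {"jaw": 0.5, "delta_pos": [-2.3, -1, 129.5], "spin": 0}, {"jaw": 0.5, "delta_pos": [-2.3, -1, 129.5], "spin": 0}], squeeze=40)

```text
time_s: 11.75
ee_pos: [464.6, 350.1, 22.4]
ee_rot: [-179.9, -0.8, 0.5]
force: [1.5, 0.6, 0.1]
gripper_width: 45.9
```

Request:
apply_moves(plan=[{"jaw": 1, "delta_pos": [0, 0, 0], "spin": 0}, {"jaw": 1, "delta_pos": [0, 0, 0], "spin": 0}, {"jaw": 1, "delta_pos": [0, 0, 0], "spin": 0}, {"jaw": 1, "delta_pos": [0, 0, 0], "spin": 0}, {"jaw": 1, "delta_pos": [0, 0, 0], "spin": 0}, {"jaw": 1, "delta_pos": [0, 0, 0], "spin": 0}, {"jaw": 1, "delta_pos": [0, 0, 0], "spin": 0}, {"jaw": 1, "delta_pos": [0, 0, 0], "spin": 0}])

```text
time_s: 12.75
ee_pos: [464.7, 350.3, 22.5]
ee_rot: [-179.9, -0.8, 0.5]
force: [-0.4, 1.8, 0.7]
gripper_width: 13.7
```

```bash
python3 -c "
from h import *
rel([[463.8,349.7,21]],.5)"
```

```text
t 12.75 p [464.66 350.35  22.5 ] rot [-179.85   -0.85    0.45] F [-0.37  1.79  0.72] w 13.7
[463.8, 349.7, 21] -> [-0.88  0.64  1.49]
spin -0.0008056362430864471
```

```bash
python3 -c "
from h import *
b=[543.58,-14.88,-83.14]
off=np.array([.86*np.cos(.12),.86*np.sin(.12),0])
for dx,z in((-100,190),(-60,142),(0,142),(0,140)):
  h=T(b,[[-42.5+dx,0,z+22.5]])[0]+off; print(h); rel([h],6.86)"
```

```text
[527.41 126.7  212.5 ]
t 12.75 p [464.66 350.35  22.5 ] rot [-179.85   -0.85    0.45] F [-0.37  1.79  0.72] w 13.7
[527.41 126.7  212.5 ] -> [  63.78  223.65 -189.65]
spin -0.11180857666992604
[532.19  86.99 164.5 ]
t 12.75 p [464.66 350.35  22.5 ] rot [-179.85   -0.85    0.45] F [-0.37  1.79  0.72] w 13.7
[532.19  86.99 164.5 ] -> [  67.53  263.52 -141.69]
spin -0.11180857666992604
[539.36  27.42 164.5 ]
t 12.75 p [464.66 350.35  22.5 ] rot [-179.85   -0.85    0.45] F [-0.37  1.79  0.72] w 13.7
[539.36  27.42 164.5 ] -> [  74.23  323.15 -141.74]
spin -0.11180857666992604
[539.36  27.42 162.5 ]
t 12.75 p [464.66 350.35  22.5 ] rot [-179.85   -0.85    0.45] F [-0.37  1.79  0.72] w 13.7
[539.36  27.42 162.5 ] -> [  74.2   323.15 -139.74]
spin -0.11180857666992604
```

Lift first.

Request:
apply_moves(plan=[{"jaw": 1, "delta_pos": [0, 0, -10], "spin": 0}, {"jaw": 1, "delta_pos": [0, 0, -35], "spin": 0}, {"jaw": 1, "delta_pos": [0, 0, -70], "spin": 0}, {"jaw": 1, "delta_pos": [0, 0, -110], "spin": -0.03}, {"jaw": 1, "delta_pos": [0, 0, -150], "spin": -0.06}, {"jaw": 1, "delta_pos": [0, 0, -180], "spin": -0.09}, {"jaw": 1, "delta_pos": [0, 0, -190], "spin": -0.112}, {"jaw": 1, "delta_pos": [0, 0, -190], "spin": -0.112}])

```text
time_s: 13.75
ee_pos: [461.6, 349.5, 212.2]
ee_rot: [-180.0, -0.8, 6.9]
force: [-0.8, -0.5, -3.6]
gripper_width: 13.6
```

Request:
apply_moves(plan=[{"jaw": 1, "delta_pos": [0, 0, 0], "spin": 0}, {"jaw": 1, "delta_pos": [0, 0, 0], "spin": 0}, {"jaw": 1, "delta_pos": [0, 0, 0], "spin": 0}, {"jaw": 1, "delta_pos": [0, 0, 0], "spin": 0}, {"jaw": 1, "delta_pos": [0, 0, 0], "spin": 0}, {"jaw": 1, "delta_pos": [0, 0, 0], "spin": 0}, {"jaw": 1, "delta_pos": [0, 0, 0], "spin": 0}, {"jaw": 1, "delta_pos": [0, 0, 0], "spin": 0}])

```text
time_s: 14.75
ee_pos: [461.6, 349.5, 212.2]
ee_rot: [-180.0, -0.8, 6.9]
force: [0.7, -0.3, -2.8]
gripper_width: 13.7
```

```bash
python3 -c "
from h import *
im=cams.grab_frame('scene');crop('scene',im,300,200,620,440,2.5,'s6')
rel([[527.4,126.7,212.5]],6.86)"
```

```text
t 14.8 p [461.61 349.48 212.23] rot [-179.97   -0.83    6.86] F [ 0.08 -0.89 -2.72] w 13.6
[527.4, 126.7, 212.5] -> [ 38.72 229.04   0.18]
spin -4.228030964113351e-05
```

View pics/s6.png

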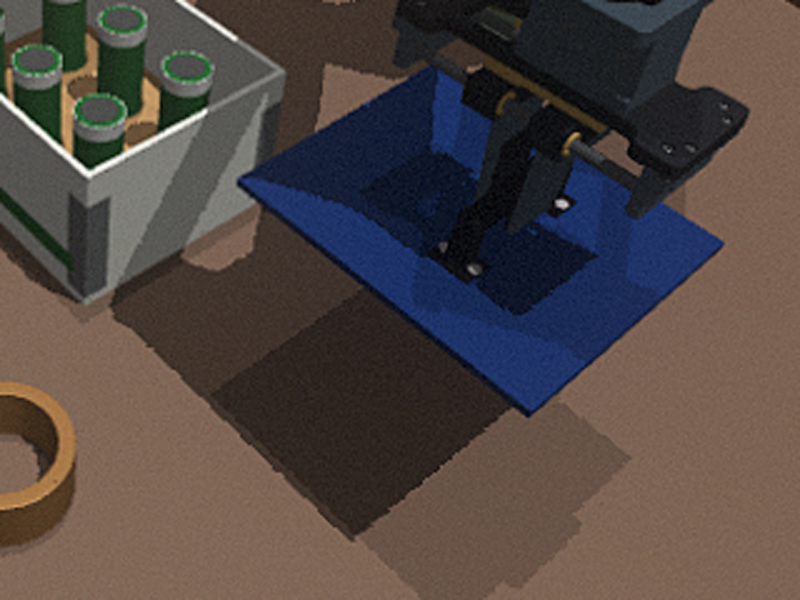

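The board hangs level in the grip, plain edge towards the box. Now over the box, short of the flap.

Request:
apply_moves(plan=[{"jaw": 1, "delta_pos": [4, 25, 0], "spin": 0}, {"jaw": 1, "delta_pos": [12, 70, 0], "spin": 0}, {"jaw": 1, "delta_pos": [20, 120, 0], "spin": 0}, {"jaw": 1, "delta_pos": [28, 165, 0], "spin": 0}, {"jaw": 1, "delta_pos": [34, 200, 0], "spin": 0}, {"jaw": 1, "delta_pos": [37, 220, 0], "spin": 0}, {"jaw": 1, "delta_pos": [38.7, 229, 0], "spin": 0}, {"jaw": 1, "delta_pos": [38.7, 229, 0], "spin": 0}])

```text
time_s: 15.8
ee_pos: [527.4, 126.7, 212.7]
ee_rot: [-179.9, -0.8, 6.8]
force: [0.5, 0.2, -2.7]
gripper_width: 13.4
```

Request:
apply_moves(plan=[{"jaw": 1, "delta_pos": [0, 0, 0], "spin": 0}, {"jaw": 1, "delta_pos": [0, 0, 0], "spin": 0}, {"jaw": 1, "delta_pos": [0, 0, 10], "spin": 0}, {"jaw": 1, "delta_pos": [0, 0, 22], "spin": 0}, {"jaw": 1, "delta_pos": [0, 0, 34], "spin": 0}, {"jaw": 1, "delta_pos": [0, 0, 40], "spin": 0}, {"jaw": 1, "delta_pos": [0, 0, 40], "spin": 0}, {"jaw": 1, "delta_pos": [0, 0, 40], "spin": 0}])

```text
time_s: 16.8
ee_pos: [528.3, 126.9, 173.0]
ee_rot: [-179.9, -0.9, 6.8]
force: [-0.4, 0.7, -2.4]
gripper_width: 13.7
```

```bash
python3 -c "
from h import *
im=cams.grab_frame('scene');crop('scene',im,230,120,470,310,3.3,'s7')
im=cams.grab_frame('top');crop('top',im,165,195,415,335,3.2,'t7')
rel([[532.2,87,165.5],[539.4,27.4,164.5]],6.86)"
```

```text
t 16.9 p [528.35 126.9  173.22] rot [-179.94   -0.9     6.81] F [-0.19 -0.03 -2.38] w 13.8
[532.2, 87, 165.5] -> [-1.03 40.09  7.66]
[539.4, 27.4, 164.5] -> [ -0.97 100.12   8.6 ]
spin -0.0008426960642013544
```

View pics/s7.png

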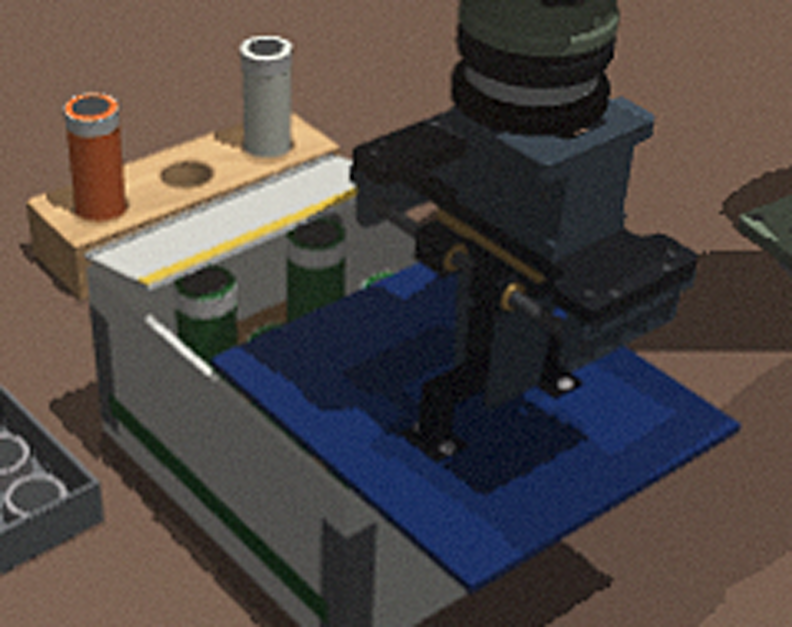

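View pics/t7.png

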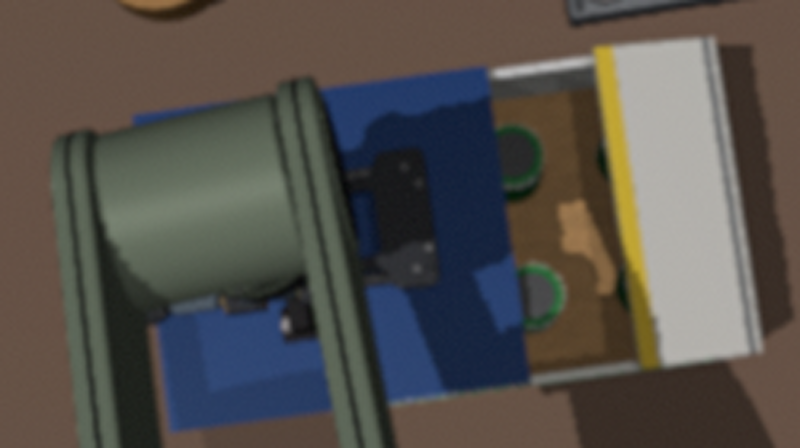

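The board is over the box with its edge at crop x≈490–528, ahead of the yellow flap edge (600–650), and the flap is untouched. Lower to about 3 mm above the rim and advance.

Request:
apply_moves(plan=[{"jaw": 1, "delta_pos": [-0.5, 8, 1], "spin": 0}, {"jaw": 1, "delta_pos": [-1, 18, 3], "spin": 0}, {"jaw": 1, "delta_pos": [-1, 28, 5], "spin": 0}, {"jaw": 1, "delta_pos": [-1, 36, 6.5], "spin": 0}, {"jaw": 1, "delta_pos": [-1, 40, 7.5], "spin": 0}, {"jaw": 1, "delta_pos": [-1, 40, 7.5], "spin": 0}, {"jaw": 1, "delta_pos": [-1, 40, 7.5], "spin": 0}, {"jaw": 1, "delta_pos": [-1, 40, 7.5], "spin": 0}])

```text
time_s: 17.9
ee_pos: [532.3, 87.3, 165.7]
ee_rot: [-179.9, -0.9, 6.8]
force: [-1.2, 0.2, -3.0]
gripper_width: 13.7
```

```bash
python3 -c "
from h import *
im=cams.grab_frame('scene');crop('scene',im,230,120,470,310,3.3,'s8')
im=cams.grab_frame('top');crop('top',im,215,195,415,335,4,'t8')
rel([[532.2,87,164.5],[539.4,27.4,164.5]],6.86)"
```

```text
t 18.0 p [532.23  87.31 165.7 ] rot [-179.94   -0.91    6.83] F [-0.08 -0.19 -2.71] w 13.9
[532.2, 87, 164.5] -> [-0.08  0.31  1.2 ]
[539.4, 27.4, 164.5] -> [-0.03 60.34  1.13]
spin -0.00045630114141397064
```

View pics/s8.png

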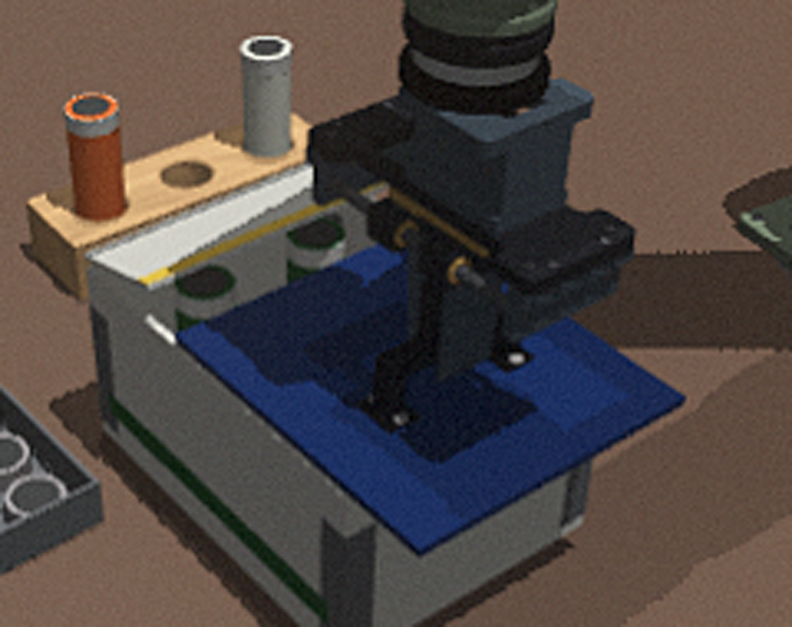

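View pics/t8.png

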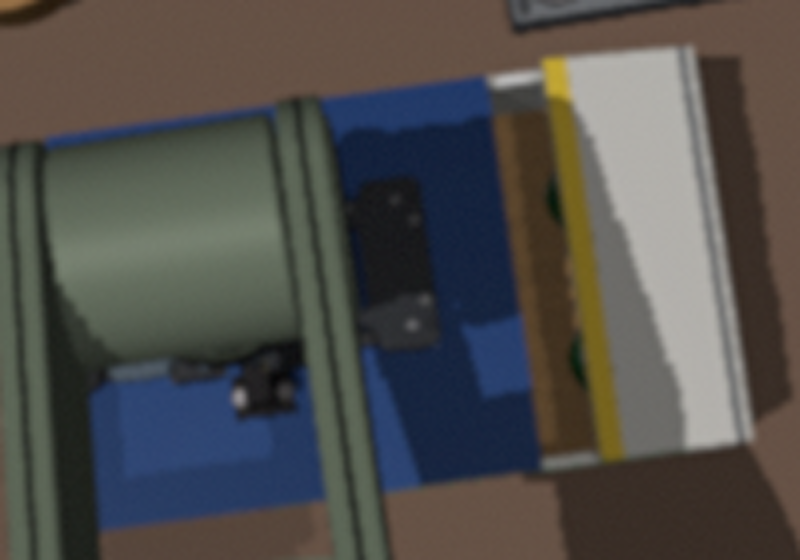

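```bash
python3 -c "
from h import *
b=[543.58,-14.88,-83.14];a=np.radians(b[2]);R=np.array([[np.cos(a),-np.sin(a)],[np.sin(a),np.cos(a)]])
w=atz('top',unc([[487,76],[540,468]],215,195,4),149.2)[:,:2]
print((w-b[:2])@R)
w=atz('scene',unc([[178,334],[424,552],[684,400]],230,120,3.3),149.2)[:,:2]
print((w-b[:2])@R)
"
```

```text
[[ 30.53  99.4 ]
 [ 28.64 -98.85]]
[[  26.18   97.86]
 [-199.45   99.09]
 [-198.7   -96.3 ]]
```

Board is centred to about 0.5 mm. Slide in under the flap.

Request:
apply_moves(plan=[{"jaw": 1, "delta_pos": [0, 6, 0], "spin": 0}, {"jaw": 1, "delta_pos": [0, 16, 0], "spin": 0}, {"jaw": 1, "delta_pos": [0, 27, 0.5], "spin": 0}, {"jaw": 1, "delta_pos": [0, 38, 1], "spin": 0}, {"jaw": 1, "delta_pos": [0, 48, 1], "spin": 0}, {"jaw": 1, "delta_pos": [0, 56, 1.2], "spin": 0}, {"jaw": 1, "delta_pos": [0, 60.3, 1.2], "spin": 0}, {"jaw": 1, "delta_pos": [0, 60.3, 1.2], "spin": 0}])

```text
time_s: 19.0
ee_pos: [539.4, 27.2, 164.4]
ee_rot: [-179.9, -0.9, 6.8]
force: [0.7, 0.5, -2.7]
gripper_width: 13.6
```

```bash
python3 -c "
from h import *
im=cams.grab_frame('scene');crop('scene',im,230,120,470,310,3.3,'s9')
im=cams.grab_frame('top');crop('top',im,215,195,415,335,4,'t9')
rel([[539.4,27.4,162.5]],6.86)"
```

```text
t 19.1 p [539.4   27.62 164.44] rot [-179.93   -0.9     6.84] F [ 0.49 -0.08 -2.86] w 13.8
[539.4, 27.4, 162.5] -> [-0.05  0.23  1.94]
spin -0.00035675843575913775
```

View pics/s9.png

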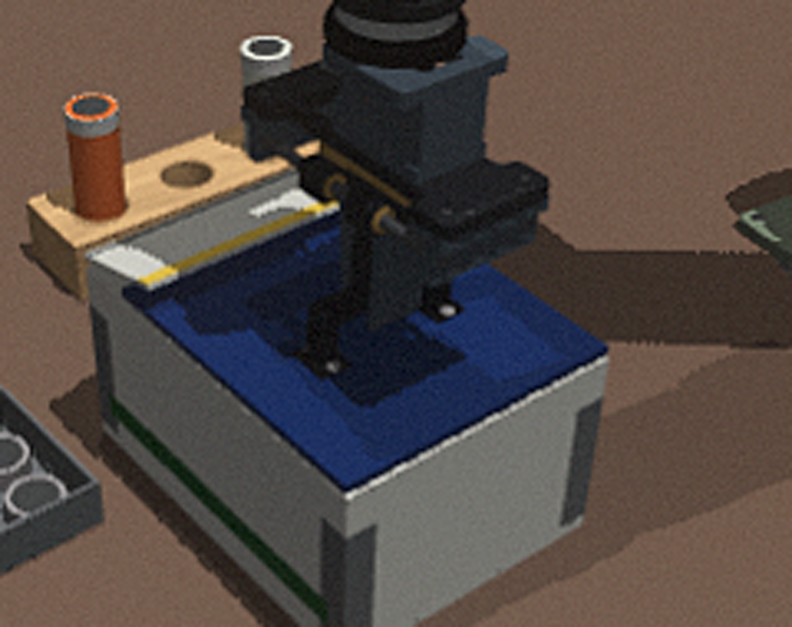

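View pics/t9.png

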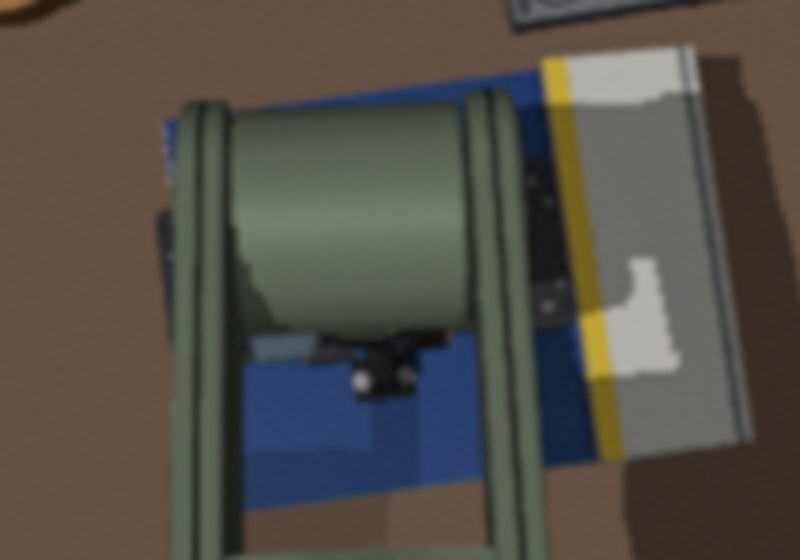

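```bash
python3 -c "
from h import *
im=cams.grab_frame('scene');crop('scene',im,320,215,425,285,7.5,'s10')
im=cams.grab_frame('top');crop('top',im,245,200,295,335,4.4,'t10')
"
```

```text
(no output)
```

View pics/s10.png

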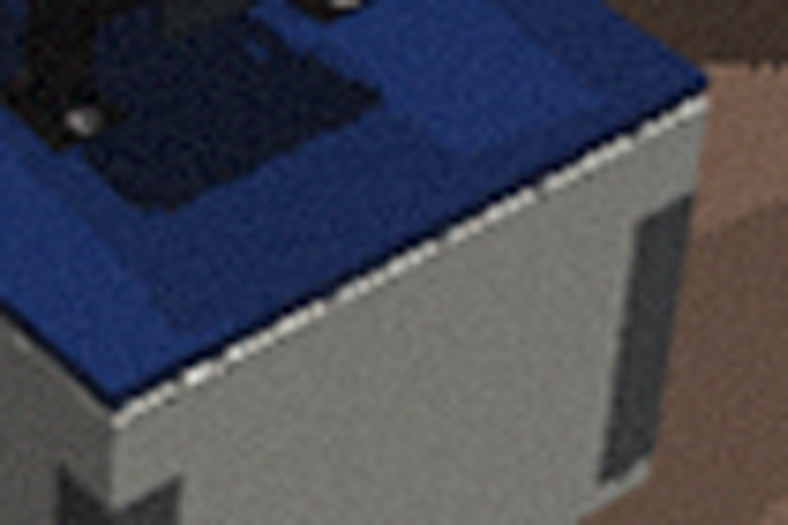

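View pics/t10.png

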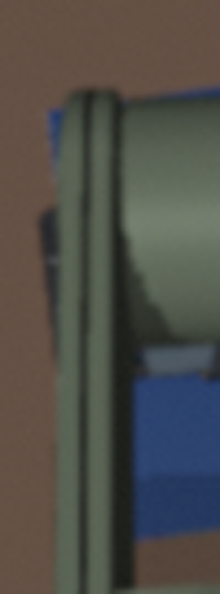

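Request:
apply_moves(plan=[{"jaw": 1, "delta_pos": [0, 0, 0.7], "spin": 0}, {"jaw": 1, "delta_pos": [0, 0, 1.3], "spin": 0}, {"jaw": 1, "delta_pos": [0, 0, 1.8], "spin": 0}, {"jaw": 1, "delta_pos": [0, 0, 2], "spin": 0}, {"jaw": 1, "delta_pos": [0, 0, 2], "spin": 0}, {"jaw": 1, "delta_pos": [0, 0, 2], "spin": 0}, {"jaw": 1, "delta_pos": [0, 0, 2], "spin": 0}, {"jaw": 1, "delta_pos": [0, 0, 2], "spin": 0}])

```text
time_s: 20.2
ee_pos: [539.5, 27.8, 162.5]
ee_rot: [-179.9, -0.9, 6.9]
force: [-0.0, 0.6, -1.1]
gripper_width: 13.8
```

```bash
python3 -c "
from h import *
im=cams.grab_frame('scene');crop('scene',im,320,215,425,285,7.5,'s11')
rel([[539.4,27.4,162.5]],6.86)
"
```

```text
t 20.25 p [539.42  27.75 162.49] rot [-179.93   -0.91    6.85] F [-0.01  1.31 -1.38] w 14.0
[539.4, 27.4, 162.5] -> [-0.06  0.35 -0.01]
spin -0.00010219022105153951
```

View pics/s11.png

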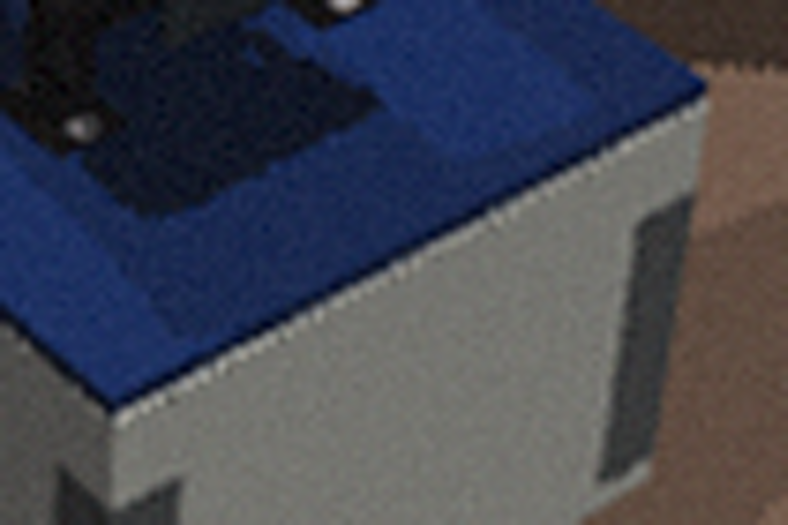

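Request:
apply_moves(plan=[{"jaw": 1, "delta_pos": [0, -0.8, 0.2], "spin": 0}, {"jaw": 1, "delta_pos": [0, -1.6, 0.4], "spin": 0}, {"jaw": 1, "delta_pos": [0, -1.8, 0.8], "spin": 0}, {"jaw": 1, "delta_pos": [0, -1.8, 1.0], "spin": 0}, {"jaw": 1, "delta_pos": [0, -1.8, 1.0], "spin": 0}, {"jaw": 1, "delta_pos": [0, -1.8, 1.0], "spin": 0}, {"jaw": 1, "delta_pos": [0, -1.8, 1.0], "spin": 0}, {"jaw": 1, "delta_pos": [0, -1.8, 1.0], "spin": 0}])

```text
time_s: 21.25
ee_pos: [539.6, 29.0, 162.5]
ee_rot: [180.0, -1.0, 6.9]
force: [-1.6, -3.6, 4.9]
gripper_width: 13.6
```

```bash
python3 -c "
from h import *
im=cams.grab_frame('scene');crop('scene',im,320,215,425,285,7.5,'s12')
rel([[539.4,27.4,162.5]],6.86)
"
```

```text
t 21.3 p [539.54  28.96 162.46] rot [180.    -0.97   6.86] F [-1.84 -3.69  5.34] w 13.4
[539.4, 27.4, 162.5] -> [-0.32  1.53 -0.05]
spin 6.417432044988165e-05
```

View pics/s12.png

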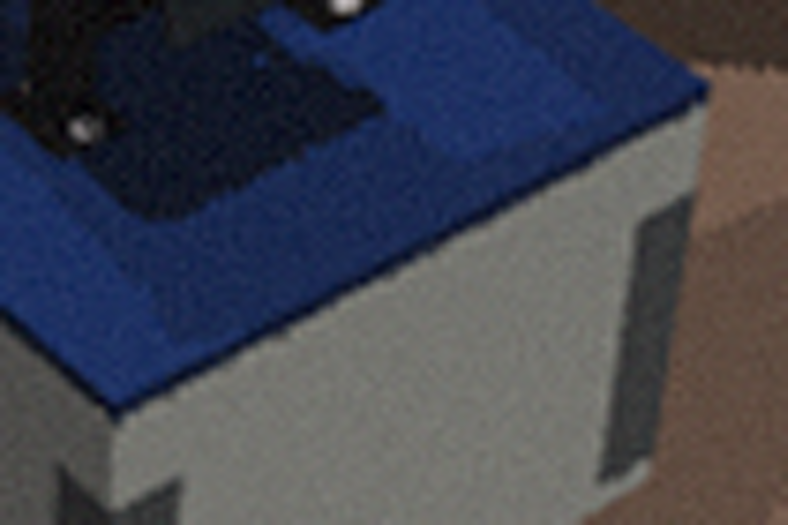

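The white strip is gone: the board is flush and pressing on the rim (Fz about +5 N). I'll release it and rise.

Request:
apply_moves(plan=[{"jaw": 0.55, "delta_pos": [0, 0, 0], "spin": 0}, {"jaw": 0.55, "delta_pos": [0, 0, 0], "spin": 0}, {"jaw": 0.55, "delta_pos": [0, 0, 0], "spin": 0}, {"jaw": 0.55, "delta_pos": [0, 0, -10], "spin": 0}, {"jaw": 0.55, "delta_pos": [0, 0, -35], "spin": 0}, {"jaw": 0.55, "delta_pos": [0, 0, -65], "spin": 0}, {"jaw": 0.8, "delta_pos": [0, 0, -80], "spin": 0}, {"jaw": 1, "delta_pos": [0, 0, -80], "spin": 0}])

```text
time_s: 22.3
ee_pos: [538.7, 28.9, 243.6]
ee_rot: [180.0, -1.1, 6.9]
force: [0.1, 0.0, 0.5]
gripper_width: 24.0
```

```bash
python3 -c "
from h import *
b=[543.58,-14.88,-83.14]
im=cams.grab_frame('scene');crop('scene',im,230,120,470,310,3.3,'s13')
for x in (62,72): 
  h=T(b,[[x,0,200]])[0]; print(x,h); rel([h],6.86)"
```

```text
62 [550.99 -76.44 200.  ]
t 22.35 p [538.04  28.8  242.31] rot [180.    -0.97   6.87] F [-0.05  1.64 -1.06] w 20.1
[550.99 -76.44 200.  ] -> [ -0.45 106.03  42.31]
spin 0.00013186914703156594
72 [552.18 -86.36 200.  ]
t 22.35 p [538.04  28.8  242.31] rot [180.    -0.97   6.87] F [-0.05  1.64 -1.06] w 20.1
[552.18 -86.36 200.  ] -> [ -0.45 116.03  42.31]
spin 0.00013186914703156594
```

View pics/s13.png

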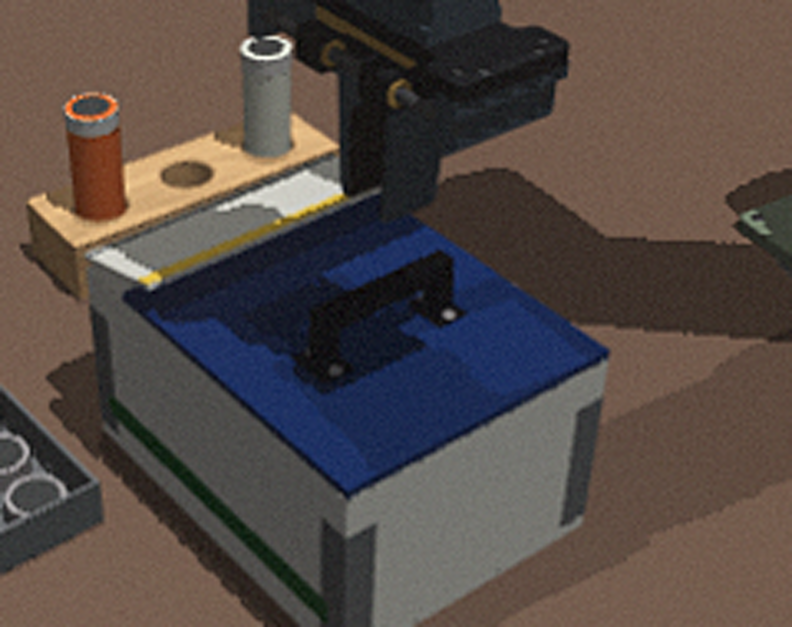

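Request:
apply_moves(plan=[{"jaw": 1, "delta_pos": [0, 15, 0], "spin": 0}, {"jaw": 1, "delta_pos": [0, 40, 5], "spin": 0}, {"jaw": 1, "delta_pos": [0, 70, 15], "spin": 0}, {"jaw": 1, "delta_pos": [-0.5, 98, 25], "spin": 0}, {"jaw": 1, "delta_pos": [-0.5, 114, 32], "spin": 0}, {"jaw": 1, "delta_pos": [-0.5, 118, 40], "spin": 0}, {"jaw": 1, "delta_pos": [-0.5, 118, 42], "spin": 0}, {"jaw": 1, "delta_pos": [-0.5, 118, 42], "spin": 0}])

```text
time_s: 23.35
ee_pos: [552.3, -87.6, 200.3]
ee_rot: [-180.0, -1.0, 6.9]
force: [-0.4, 0.7, -0.0]
gripper_width: 0.7
```

```bash
python3 -c "
from h import *
im=cams.grab_frame('scene');crop('scene',im,230,120,470,310,3.3,'s14')
im=cams.grab_frame('top');crop('top',im,245,195,415,335,4.5,'t14')
rel([[552.4,-88.3,155]],6.86)"
```

```text
t 23.45 p [552.57 -87.65 200.72] rot [179.99  -1.02   6.92] F [-0.38  1.14 -0.33] w 0.6
[552.4, -88.3, 155] -> [-1.06  0.62 45.71]
spin 0.0011161170746817445
```

View pics/s14.png

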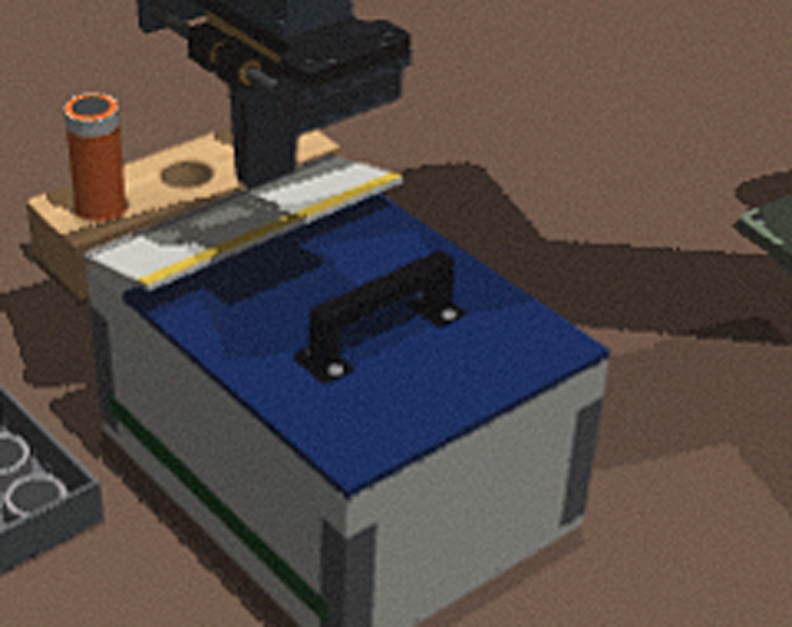

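View pics/t14.png

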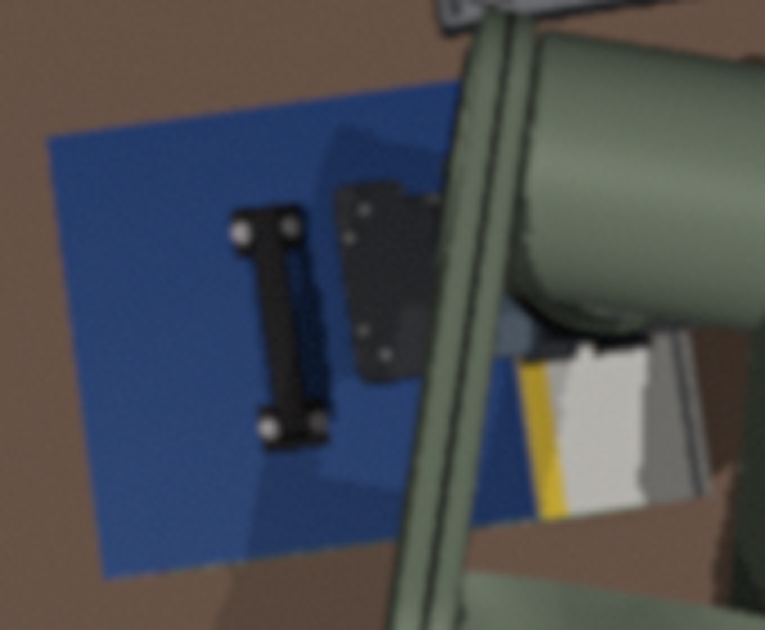

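Board corners in the top crop, (48,137) and (104,578), match the bare rim corners (46,138) and (105,580), so it is flush and square. Now press the flap.

Request:
apply_moves(plan=[{"jaw": 1, "delta_pos": [-0.5, 0.5, 10], "spin": 0}, {"jaw": 1, "delta_pos": [-0.5, 0.5, 20], "spin": 0}, {"jaw": 1, "delta_pos": [-1, 0.5, 27], "spin": 0}, {"jaw": 1, "delta_pos": [-1, 0.5, 33], "spin": 0}, {"jaw": 1, "delta_pos": [-1, 0.5, 38], "spin": 0}, {"jaw": 1, "delta_pos": [-1, 0.5, 42], "spin": 0}, {"jaw": 1, "delta_pos": [-1, 0.5, 46], "spin": 0}, {"jaw": 1, "delta_pos": [-1, 0.5, 48], "spin": 0}])

```text
time_s: 24.45
ee_pos: [552.5, -88.1, 152.5]
ee_rot: [180.0, -1.0, 6.9]
force: [0.3, 0.7, 0.5]
gripper_width: 0.5
```

```bash
python3 -c "
from h import *
rel([[552.4,-88.3,150]],6.86)"
```

```text
t 24.45 p [552.49 -88.11 152.53] rot [180.    -1.02   6.93] F [0.33 0.73 0.54] w 0.5
[552.4, -88.3, 150] -> [-0.16  0.18  2.53]
spin 0.001139725723557388
```

Request:
apply_moves(plan=[{"jaw": 1, "delta_pos": [0, 0, 1], "spin": 0}, {"jaw": 1, "delta_pos": [0, 0, 2], "spin": 0}, {"jaw": 1, "delta_pos": [0, 0, 2.5], "spin": 0}, {"jaw": 1, "delta_pos": [0, 0, 3], "spin": 0}, {"jaw": 1, "delta_pos": [0, 0, 3.5], "spin": 0}, {"jaw": 1, "delta_pos": [0, 0, 4], "spin": 0}, {"jaw": 1, "delta_pos": [0, 0, 4], "spin": 0}, {"jaw": 1, "delta_pos": [0, 0, 4], "spin": 0}])

```text
time_s: 25.45
ee_pos: [552.6, -88.1, 150.4]
ee_rot: [180.0, -1.1, 6.9]
force: [-2.5, 0.5, 11.1]
gripper_width: 0.6
```

```bash
python3 -c "
from h import *
im=cams.grab_frame('scene');crop('scene',im,230,120,470,310,3.3,'s15');im0=im
im=cams.grab_frame('top');cv2.imwrite('pics/t15.png',im[:,:,::-1])
rel([[552.4,-88.3,150]],6.86)"
```

```text
t 25.55 p [552.6  -88.12 150.45] rot [179.98  -1.09   6.92] F [-3.72  0.89 10.93] w 0.6
[552.4, -88.3, 150] -> [-0.22  0.15  0.44]
spin 0.0011332353784192747
```

View pics/s15.png

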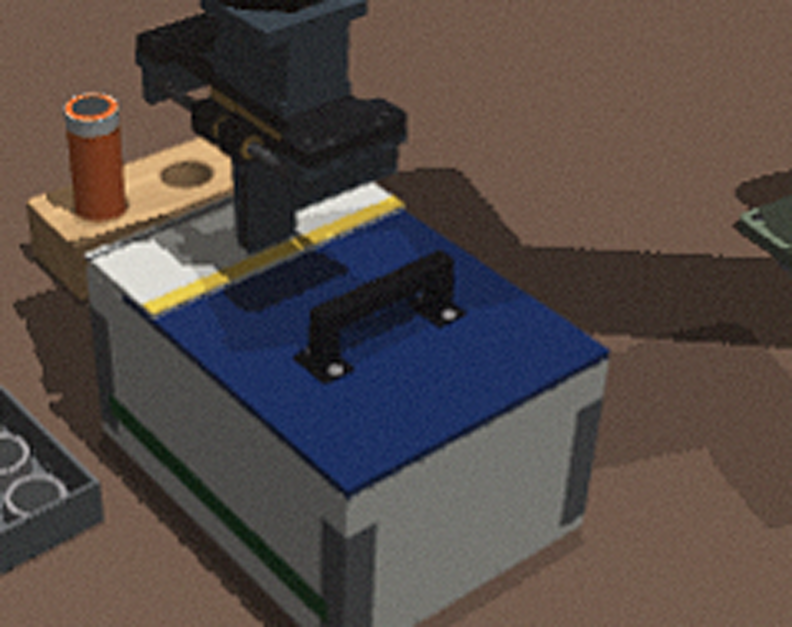

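View pics/t15.png

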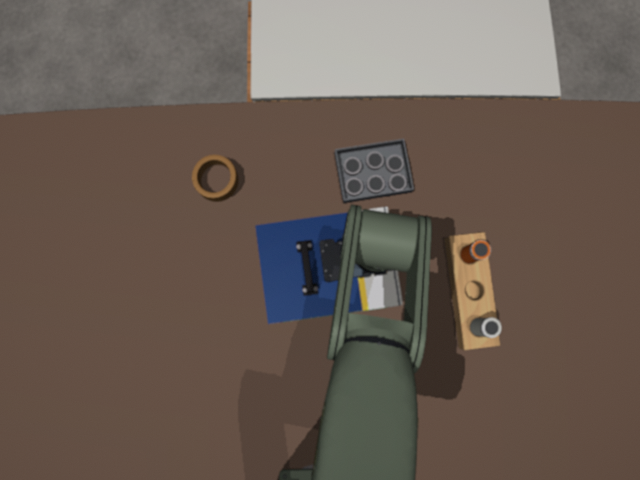

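The flap lies flat on the board: its yellow edge (crop 150,305 to 400,200) is down on the blue, the tip is at z 150.4 mm, and it holds 11 N. The tape, tray and other tubes look unmoved. Handing in.

```bash
python3 -c "
from h import *
print(env.job_done()); rel([[552.4,-88.3,150]])"
```

```text
the job is handed in; nothing more can be done
None
the job is handed in; nothing more can be done
```

I finished the job and handed it in at about 25.6 s of the 69 s allowed. No verdict was reported, so the results below are from my own checks.

- **Tube:** The green tube stands in the empty hole. The tool stopped at the height expected for a seated tube, with about 6 N of floor contact, and the tube's top is level with its neighbours.
- **Cover:** The cover slid in flat, with its plain edge under the flap and no sign of the flap lifting. It sits on the rim within about 1 mm of the box's end corners, flush and square.
- **One correction:** The first placing left a strip of rim about 2 mm wide showing at the end, although my position estimate said it was flush. I slid the board back until the strip was gone.
- **Flap:** It is pressed down flat on the board and still held there at about 11 N. The fingertip is at z = 150.4 mm, where 150 mm would be the top of the flat flap.
- **Other items:** The white and orange tubes, the tape and the cap tray looked unmoved in the last pictures.

The tool leaned about 1° during the cover and flap steps, but the board still lay flat. The two cameras disagreed by 1–2 mm, about what the calibration allows.

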